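# Put the sample kit into its matching holders

### The job

Put the vial, the crucible, the brown jar and the long ceramic boat each into the white holder made for it: the vial in the small round recess, the crucible in the middle-sized one, the jar in the large one (where the vial wrongly stands at the start) and the boat lengthwise in the long recess. Each must end upright, open side or cap up, flat on the floor of its recess and let go. Do not tip anything over on the way, and leave the petri dish and the USB stick where they are.

Things in the scene. Friction and masses are not known exactly. Their poses are not given: they have to be found in the camera images.
- vial: the small glass sample vial with a dark screw cap, upright, 22 mm across and 59 mm high, loose; at the start it stands in the recess of the jar's holder. Origin: centre of its underside; z up along its axis
- crucible: the cream ceramic crucible, a small open cup 36 mm high, 34 mm across at the rim and tapering to 22 mm at the foot, loose, upright; wall about 3 mm. Origin: centre of its underside; z up
- jar: the brown jar with a green screw cap, 48 mm across and 80 mm high (cap 46 mm across, from 63 mm up), loose, upright. Origin: centre of its underside; z up
- boat: the cream ceramic combustion boat, a long narrow open trough with round ends, 16 mm wide (its x) by 73 mm long (its y) and 10 mm high, loose, open side up. Origin: centre of its underside; z up
- holder_vial: white plastic holder, a square block 56 x 56 mm and 12 mm high, fixed to the bench, with a small round recess 38 mm across and 7 mm deep in its middle (grey floor 5 mm above the bench). Origin: centre of the underside, on the bench; z up
- holder_crucible: white plastic holder, a square block 68 x 68 mm and 12 mm high, fixed to the bench, with a middle-sized round recess 50 mm across and 7 mm deep in its middle (grey floor 5 mm above the bench). Origin: centre of the underside, on the bench; z up
- holder_jar: white plastic holder, a square block 82 x 82 mm and 12 mm high, fixed to the bench, with a large round recess 64 mm across and 7 mm deep in its middle (grey floor 5 mm above the bench). Origin: centre of the underside, on the bench; z up. At the start the vial stands in it
- holder_boat: white plastic holder for the boat, a block 48 mm (its x) by 110 mm (its y) and 12 mm high, fixed to the bench, with a long recess 32 mm wide (x) by 90 mm long (y) and 7 mm deep (grey floor 5 mm above the bench); both long walls are cut away down to the floor over the middle 42 mm of their length, to leave room for fingers. Origin: centre of the underside, on the bench; z up
- petri_dish: flat clear glass dish with lid, 60 mm across and 16 mm high, loose; not part of the job, must stay where it is. Origin: centre of its underside
- usb_stick: blue and grey USB stick, 18 mm wide (its x), 58 mm long (its y), 8 mm high, loose; not part of the job, must stay where it is. Origin: centre of its underside

How it is judged:
By the outcome, as a careful person would: the job done as asked, in the order asked, and still so for the second after the job is handed in, with the robot touching nothing.
It also fails if it takes over 115 s, if anything falls off the work surface, if the arm or the gripper's body presses on something with over 40 N, if the wrist force passes 120 N, or if a joint passes its speed limit or range.

### The arm

A 6-joint arm with a two-finger parallel gripper is mounted at the origin on a cart in front of the work surface, level with it; the furniture and walls round the work are solid. World frame = base frame: x ahead of the robot, y to its left, z up, the work surface at z = 0. Lengths are in m, angles in degrees, forces in N, time in s.
With the tool pointing down it reaches from about 0.35 to 0.875 m from the base axis. Payload 4.2 kg.
Tool frame: the origin (TCP) lies on the front face of the gripper's body, between the roots of the fingers; the fingertips stand finger_overhang ahead of it and the grasp point (between the pads) lies 51 mm ahead of it (finger_overhang is the distance from the TCP to the fingertips, in m); z points along the fingers, y is the line along which they close (so a half turn about z gives the same grasp; the last joint's range is limited). The gripper opens to 87 mm and grips with 3 to 60 N. Pads are 19 mm wide; open, the fingers measure 117 mm over their backs; the gripper's body (75 mm by 190 mm) begins 51 mm behind the grasp point.
Start: joints at [-56.803, 22.042, 0.453, 0, -68.411, -14.817], TCP at [0.197, -0.593, 0.292] pointing down, gripper open.
Joint ranges: [-179.83, 179.83], [-69.29, 118.12], [-61.27, 80.66], [-181.25, 117.63], [-171.15, -9.14], [-177.46, 177.46]. Speed limits (degrees/s): [159.86, 159.86, 180, 180, 180, 180].

### API

Orientations are given as a 3x3 rotation matrix whose columns are the frame's x, y, z axes.
In Python, from station import sense, capture, camera_model, finish_job, finger_overhang gives the robot as it stands. The module is installed in compiled form; this text tells all that it offers.
- The arm moves only by the tool jog_arm, never from a script. Its argument "rows" is a list that holds one entry, the list of rows, each a list of 4 numbers: the shift along the tool's x, y, z in m, then the turn about the tool's z in rad. A call has 1 to 20 rows; each row shifts and turns the commanded pose from where the row before left it, along the tool's axes as they then stand; what a row does not reach is not made up. A row lasts 1/8 s, in which the tool goes at most 62.5 mm and 10.7 degrees, less where a joint would pass 70% of its speed; a pose out of reach is approached as far as the arm can. A call is refused whole if a number of a shift passes 0.0625 or a number of a turn 0.188, either way. A call with a gripper value outside its range is refused whole. "claw" is the opening, from 0 (shut) to 1 (fully open), set as the call begins (left out, the last holds). The fingers move at their own pace and stop on an object; the grip force is fixed at half the most. Time passes only in rows, so rows that do not move let the fingers close. It gives the time, the measured TCP pose, the force, the opening and the grip force at its end, in the units of the state.
- sense(): the state, without advancing time (a new reading comes with each control period).
- capture(name): name is "scene" or "side" or "wrist"; returns the picture (384x512x3 uint8, red, green, blue); there is no depth.
- camera_model(name): a dict with "fovy" (degrees; the focal length in pixels is half the picture's height over the tangent of half this angle, whatever the lens; pixels are square), "cx", "cy" (the principal point, pixels), "eye" and "rotation" of the camera in the world. Camera axes: x right, y down, z forward; pixel columns grow to the right and rows downward; lengths in m; the calibration is good to about 2 mm. A picture is of the moment at which its call begins: read the wrist's pose just before it. camera_model takes no time and is no camera call; for the wrist camera it gives the pose at the moment of the call.
- finish_job(): hands the job in; it is judged then, once.
The state is a dict: "time_s": time; "joints": joint angles; "joint_velocities": joint speeds; "effort": joint torques, N m; "tcp_pos": TCP position; "ee_rot": TCP orientation; "wrist_force": force on the tool from outside, world axes, zero at the start; "moment": the same for the moment, N m; "gripper_width": opening from 0.0 (shut) to 1.0 (fully open); "gripper_force": force on a finger pad.
Only numpy, scipy, OpenCV 4.12 (cv2) and the standard library are available. Lean on these libraries where they do the work, as an engineer would, in place of code of your own. Each camera call takes 0.05 s, during which the arm holds its last target. There are 200 camera calls.

## Working session

There is one attempt and no reset: what is moved stays moved. The work goes in short steps, Python scripts to look and compute and a tool call to move; the robot and the scene stay as the last step left them, time stands still between calls to the robot, and variables do not carry over. Pictures are saved under pics/ and viewed, at most 14 in all, crops included, and the job is handed in when it is done.

Besides the shell and the picture viewer there is one more tool, called as name(argument=value, ...), one argument or row to a line, values as JSON. jog_arm: Moves the arm, as the interface text tells. Its arguments: {"type":"object","properties":{"rows":{"type":"array"},"claw":{"type":"number"}},"required":["rows"]}

```bash
mkdir -p pics; cat > h.py <<'E'
import numpy as np, cv2
from station import sense, capture, camera_model, finish_job, finger_overhang
def ray(m,u,v):
    f=192/np.tan(np.radians(m['fovy'])/2)
    d=np.array(m['rotation'])@np.array([(u-m['cx'])/f,(v-m['cy'])/f,1.]); return np.array(m['eye']),d/np.linalg.norm(d)
def onz(m,u,v,z):
    e,d=ray(m,u,v); return e+d*(z-e[2])/d[2]
def proj(m,p):
    f=192/np.tan(np.radians(m['fovy'])/2)
    c=np.array(m['rotation']).T@(np.array(p)-np.array(m['eye'])); return m['cx']+f*c[0]/c[2], m['cy']+f*c[1]/c[2]
def tri(*r):
    A=0;b=0
    for m,u,v in r:
        e,d=ray(m,u,v);P=np.eye(3)-np.outer(d,d);A=A+P;b=b+P@e
    p=np.linalg.solve(A,b); return p
E
python3 - <<'E'
from h import *
s=sense();print(s,finger_overhang)
for n in('scene','side','wrist'):
    m=camera_model(n);print(n,m);cv2.imwrite(f'pics/{n}0.png',cv2.resize(capture(n)[:,:,::-1],None,fx=1.5625,fy=1.5625,interpolation=cv2.INTER_CUBIC))
E
```

```text
{'time_s': 0.0, 'joints': array([-5.68043763e+01,  2.20907784e+01,  3.78381209e-01, -2.93721225e-02,
       -6.84126203e+01, -1.48163815e+01]), 'joint_velocities': array([-0.04641423,  0.01089246, -0.00930677, -0.07439308, -0.01326983,
       -0.01208154]), 'effort': array([-2.18844377e-05, -3.90666318e+01,  1.87398756e+01,  4.21993867e+00,
        1.08944948e-02, -2.03162449e-04]), 'tcp_pos': array([ 0.19693776, -0.59266896,  0.29114873]), 'ee_rot': array([[-9.49049884e-01, -3.15124871e-01, -7.95708508e-04],
       [-3.15125860e-01,  9.49047595e-01,  2.08682664e-03],
       [ 9.75542723e-05,  2.23125090e-03, -9.99997506e-01]]), 'wrist_force': array([ 0.55033648, -0.36907483, -0.1373796 ]), 'moment': array([-0.00193834,  0.00130425,  0.02494246]), 'gripper_force': 0.0, 'gripper_width': 0.9980176215439477} 0.0697
scene {'fovy': 57.61674010763509, 'cx': 257.07927372793847, 'cy': 192.7939124380581, 'eye': array([-0.10639303, -0.52333205,  0.5550896 ]), 'rotation': array([[ 0.60220485, -0.43598881,  0.6687773 ],
       [-0.79794232, -0.30221935,  0.52148971],
       [-0.02524623, -0.84768935, -0.52989188]])}
side {'fovy': 52.7274013997037, 'cx': 259.5490897938529, 'cy': 194.99512952218652, 'eye': array([0.24380336, 0.66020545, 0.52417932]), 'rotation': array([[-0.92638889, -0.19431732,  0.32255914],
       [-0.376329  ,  0.50825997, -0.77462784],
       [-0.0134203 , -0.83899498, -0.54397363]])}
wrist {'fovy': 61.31286258611014, 'cx': 256.78712449968793, 'cy': 194.07657251641763, 'eye': array([ 0.12988196, -0.6146585 ,  0.3830227 ]), 'rotation': array([[-0.31445824,  0.91655168,  0.24708103],
       [ 0.94926976,  0.30314923,  0.08359103],
       [ 0.00171307,  0.26083244, -0.96538257]])}
```

View pics/scene0.png

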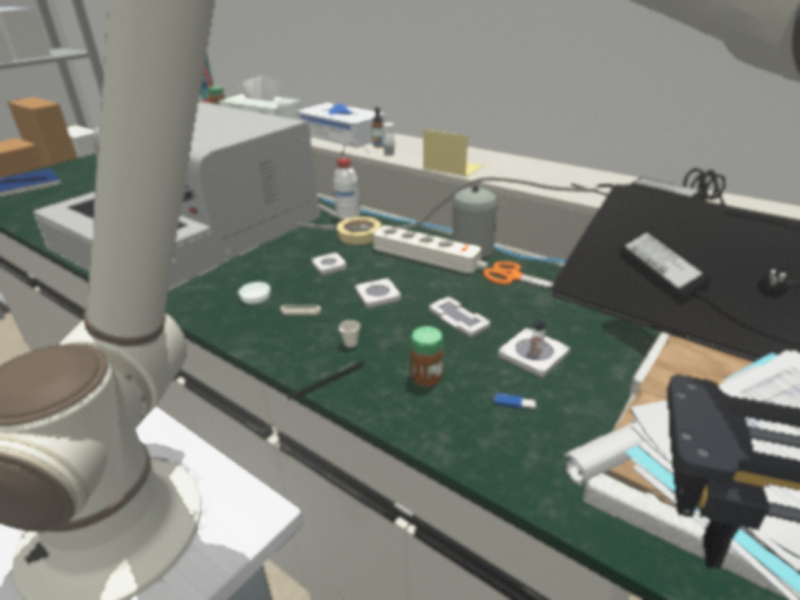

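View pics/side0.png

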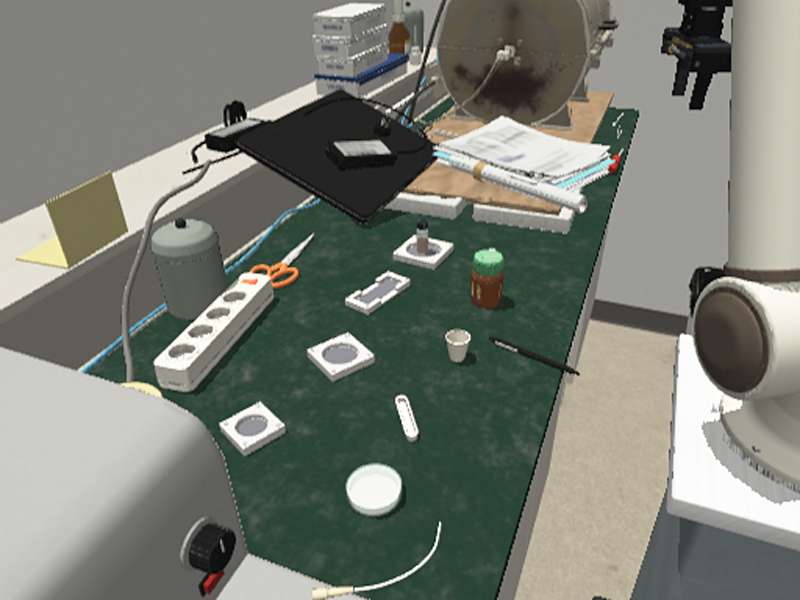

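The scene view shows the jar (427,355), crucible (349,333), boat (300,310), vial in the jar holder (538,340) and the holders at (328,262), (378,291), (460,315) and (535,350). The side view shows the same things. I'll enlarge both for exact pixels.

```bash
python3 - <<'E'
from h import *
for n,(x0,y0,w,h),k in(('scene',(175,155,200,115),4),('side',(130,130,200,150),4)):
    c=capture(n)[y0:y0+h,x0:x0+w,::-1]
    c=cv2.resize(c,None,fx=k,fy=k,interpolation=cv2.INTER_CUBIC)
    for i in range(0,w,20):cv2.putText(c,str(x0+i),(i*k,10),0,.35,(0,255,255),1);cv2.line(c,(i*k,12),(i*k,18),(0,255,255),1)
    for j in range(0,h,10):cv2.putText(c,str(y0+j),(0,j*k+4),0,.35,(0,255,255),1)
    cv2.imwrite(f'pics/{n}1.png',c)
E
```

```text
(no output)
```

View pics/scene1.png

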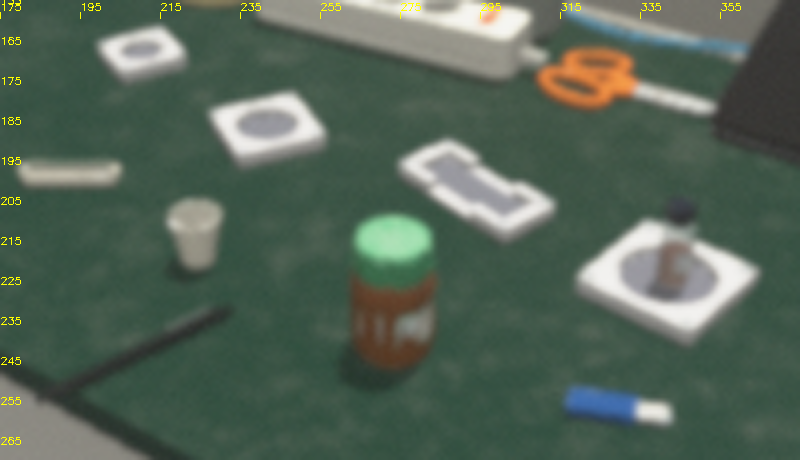

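View pics/side1.png

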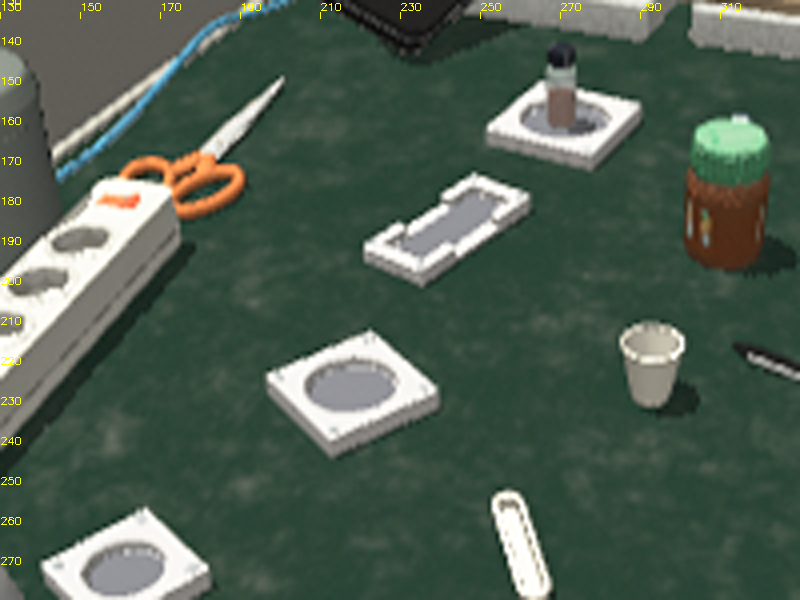

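```bash
python3 - <<'E'
from h import *
S=camera_model('scene');D=camera_model('side')
s=lambda x,y:(S,175+x/4-.4,155+y/4-.4); d=lambda x,y:(D,130+x/4-.4,130+y/4-.4)
P={'hv':((143,50),(127,572),.012),'hc':((267,124),(353,388),.012),'hb':((476,187),(448,224),.012),'hj':((669,277),(565,118),.012),
'vialtop':((681,206),(562,48),.059+.005),'jartop':((394,240),(731,137),.08),'cruc':((195,215),(652,343),.036),'boat':((70,167),(523,544),.01)}
for k,(a,b,z) in P.items():
    print(k,tri(s(*a),d(*b)).round(4),'scene@z',onz(*s(*a),z)[:2].round(4),'side@z',onz(*d(*b),z)[:2].round(4))
C={'hv':[(98,43),(167,27),(186,55),(122,76)],'hc':[(210,111),(293,94),(326,134),(240,158)],'hb':[(400,164),(447,140),(553,206),(506,234)],'hj':[(577,278),(650,221),(758,272),(690,336)],'boat':[(18,168),(121,166)]}
C2={'hc':[(268,379),(371,332),(439,393),(334,448)],'hb':[(365,247),(475,174),(530,198),(422,278)],'hj':[(487,127),(540,83),(641,103),(590,160)],'boat':[(508,493),(537,595)]}
for f,CC in((s,C),(d,C2)):
  for k,c in CC.items():
    p=np.array([onz(*f(*q),.012)[:2] for q in c]);e=np.roll(p,-1,0)-p
    print(k,np.linalg.norm(e,axis=1).round(4),np.degrees(np.arctan2(e[:,1],e[:,0])).round(1))
E
```

```text
hv [0.6211 0.2404 0.0097] scene@z [0.6194 0.2379] side@z [0.6185 0.2429]
hc [0.5862 0.0771 0.0102] scene@z [0.5847 0.0754] side@z [0.5845 0.0796]
hb [ 0.6077 -0.0975  0.0084] scene@z [ 0.6014 -0.1007] side@z [ 0.6063 -0.0934]
hj [ 0.5876 -0.2549  0.0102] scene@z [ 0.5831 -0.2561] side@z [ 0.588  -0.2538]
vialtop [ 0.5903 -0.2556  0.0638] scene@z [ 0.5877 -0.2561] side@z [ 0.5917 -0.2575]
jartop [ 0.4397 -0.1437  0.0798] scene@z [ 0.438  -0.1442] side@z [ 0.4406 -0.1447]
cruc [0.4369 0.0141 0.036 ] scene@z [0.4365 0.014 ] side@z [0.4371 0.0139]
boat [0.4552 0.1562 0.0107] scene@z [0.4575 0.1577] side@z [0.4542 0.1565]
hv [0.0621 0.0564 0.0596 0.0653] [ -27.1 -121.1  161.7   62.3]
hc [0.0681 0.0672 0.0702 0.0744] [ -32.5 -120.   153.5   58.4]
hb [0.0481 0.1115 0.0478 0.1119] [ -11.7 -106.4  168.9   73.8]
hj [0.0847 0.0822 0.0839 0.0836] [ -6.5 -98.8 174.5  81.7]
boat [0.0753 0.0753] [-53.2 126.8]
hc [0.0682 0.0705 0.0688 0.0725] [-118.7  147.9   63.   -32.5]
hb [0.111  0.0486 0.1132 0.0513] [-104.3  160.7   76.9  -21.5]
hj [0.0779 0.08   0.092  0.0858] [-97.  176.8  86.4 -12.8]
boat [0.071 0.071] [123.2 -56.8]
```

```bash
python3 - <<'E'
from h import *
S=camera_model('scene');D=camera_model('side')
for p in((318,217),(207,258),(183,283),(165,280),(345,218),(475,268),(375,250)): print(p,onz(S,p[0]/1.5625,p[1]/1.5625,0).round(3))
for p in((247,552),(240,505),(215,465)): print(p,[onz(D,p[0]/1.5625,p[1]/1.5625,z)[:2].round(3) for z in(0,.1,.2)])
s=sense();print(s['tcp_pos'],s['gripper_width'])
E
```

```text
(318, 217) [0.798 0.447 0.   ]
(207, 258) [0.491 0.492 0.   ]
(183, 283) [0.393 0.438 0.   ]
(165, 280) [0.378 0.481 0.   ]
(345, 218) [0.832 0.384 0.   ]
(475, 268) [ 0.788 -0.025  0.   ]
(375, 250) [0.735 0.205 0.   ]
(247, 552) [array([0.532, 0.382]), array([0.477, 0.435]), array([0.422, 0.488])]
(240, 505) [array([0.572, 0.338]), array([0.509, 0.399]), array([0.447, 0.461])]
(215, 465) [array([0.631, 0.301]), array([0.557, 0.37 ]), array([0.483, 0.438])]
[ 0.19703046 -0.59292075  0.29172423] 0.9989998496388591
```

jog_arm(
  rows=[
    [[-0.01, 0.004, 0.002, 0], [-0.02, 0.008, 0.004, 0], [-0.03, 0.012, 0.006, 0], [-0.03, 0.012, 0.006, 0], [-0.03, 0.012, 0.006, 0], [-0.03, 0.012, 0.006, 0], [-0.03, 0.012, 0.006, 0], [-0.03, 0.012, 0.006, 0], [-0.03, 0.012, 0.006, 0], [-0.03, 0.012, 0.006, 0], [-0.03, 0.012, 0.006, 0], [-0.03, 0.012, 0.006, 0], [-0.03, 0.012, 0.006, 0], [-0.03, 0.012, 0.006, 0], [-0.03, 0.012, 0.006, 0], [-0.03, 0.012, 0.006, 0], [-0.02, 0.008, 0.002, 0], [-0.01, 0.008, 0, 0], [0, 0, 0, 0], [0, 0, 0, 0]],
  ],
  claw=1,
)

```text
time_s: 2.75
tcp_pos: [0.5903, -0.2562, 0.2006]
ee_rot: [[-0.949, -0.315, 0.0], [-0.315, 0.949, -0.0], [-0.0, -0.0, -1.0]]
wrist_force: [-0.1, -0.5, -0.0]
gripper_width: 1.0
gripper_force: 0.0
```

```bash
cat >> h.py <<'E'
def go(x,y,z,psi=None):
    """tool-frame shift to a world TCP target (before any turn), turn (rad about tool z) to bring tool y to psi deg"""
    s=sense();R=s['ee_rot'];d=R.T@(np.array([x,y,z])-s['tcp_pos'])
    a=np.degrees(np.arctan2(R[1,1],R[0,1]));t=0 if psi is None else -((psi-a+90)%180-90)
    print('shift',d.round(4),'psi',round(a,2),'turn',round(np.radians(t),3),'F',s['wrist_force'].round(1),'w',round(s['gripper_width']*87,1),'t',s['time_s'])
def look(n,fn,box=None,k=1.5):
    m=camera_model(n);c=capture(n)[:,:,::-1].copy();x0,y0,w,h=box or(0,0,512,384)
    c=cv2.resize(c[y0:y0+h,x0:x0+w],None,fx=k,fy=k,interpolation=cv2.INTER_CUBIC)
    for i in range(0,w,20):cv2.putText(c,str(x0+i),(int(i*k),10),0,.35,(0,255,255),1)
    for j in range(0,h,20):cv2.putText(c,str(y0+j),(0,int(j*k)+4),0,.35,(0,255,255),1)
    cv2.imwrite('pics/'+fn,c); np.save('pics/'+fn+'.npy',m,allow_pickle=True); return m
E
python3 - <<'E'
from h import *
m=look('wrist','w1.png');go(.59,-.256,.2);print(proj(m,(.59,-.256,.064)),proj(m,(.59,-.256,.005)),proj(m,(.5876,-.2549,.012)))
E
```

```text
shift [0.0001 0.0004 0.0006] psi 108.32 turn 0.0 F [ 0.1  0.1 -0.1] w 86.5 t 2.8
(np.float64(256.53962295516175), np.float64(205.45345967211696)) (np.float64(256.60711572410764), np.float64(186.39579066861015)) (np.float64(258.61898777182483), np.float64(186.15838761265078))
```

View pics/w1.png

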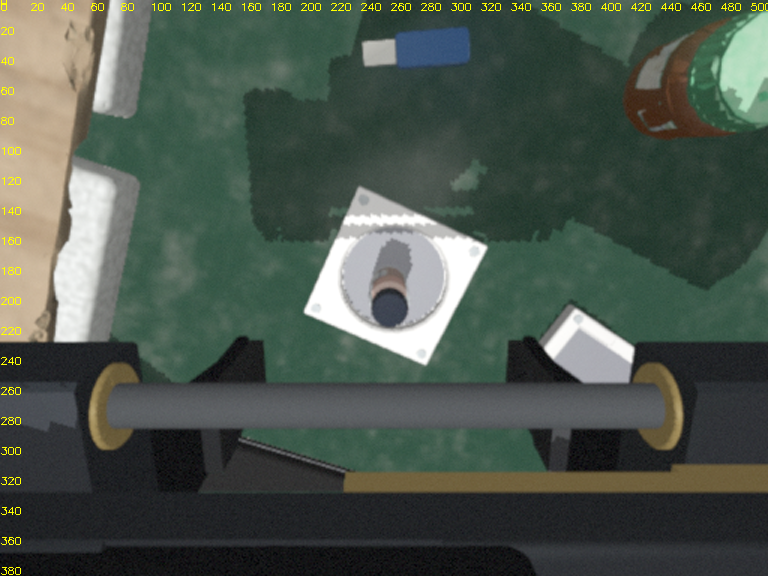

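The cap sits at about (259,205) against a predicted (256.5,205.5), and the holder centre is at (263,185). So the vial is about 2 mm further along tool y. I'll go down with that correction.

jog_arm(
  rows=[
    [[0, 0.002, 0.01, 0], [0, 0, 0.02, 0], [0, 0, 0.02, 0], [0, 0, 0.02, 0], [0, 0, 0.02, 0], [0, 0, 0.015, 0], [0, 0, 0.01, 0], [0, 0, 0, 0], [0, 0, 0, 0]],
  ],
)

```text
time_s: 3.92
tcp_pos: [0.5906, -0.254, 0.0859]
ee_rot: [[-0.949, -0.315, 0.001], [-0.315, 0.949, -0.0], [-0.001, -0.001, -1.0]]
wrist_force: [0.0, -0.1, -0.1]
gripper_width: 1.001
gripper_force: 0.0
```

jog_arm(
  rows=[
    [[0, 0, 0, 0], [0, 0, 0, 0], [0, 0, 0, 0], [0, 0, 0, 0], [0, 0, 0, 0], [0, 0, 0, 0], [0, 0, 0, 0], [0, 0, 0, 0]],
  ],
  claw=0,
)

```text
time_s: 4.92
tcp_pos: [0.5902, -0.2538, 0.0852]
ee_rot: [[-0.949, -0.315, -0.0], [-0.315, 0.949, 0.0], [0.0, 0.0, -1.0]]
wrist_force: [-0.5, 0.6, 0.2]
gripper_width: 0.248
gripper_force: 30.0
```

jog_arm(
  rows=[
    [[0, 0, -0.005, 0], [0, 0, -0.01, 0], [0, 0, -0.02, 0], [0, 0, -0.02, 0], [0, 0, -0.02, 0], [0, 0, -0.02, 0], [0, 0, -0.02, 0], [0, 0, -0.01, 0], [0, 0, 0, 0]],
  ],
)

```text
time_s: 6.05
tcp_pos: [0.5904, -0.2539, 0.2113]
ee_rot: [[-0.949, -0.315, 0.002], [-0.315, 0.949, -0.0], [-0.002, -0.001, -1.0]]
wrist_force: [-0.5, 0.6, -1.2]
gripper_width: 0.248
gripper_force: 30.0
```

```bash
python3 - <<'E'
from h import *
go(.620,.2405,.21)
E
```

```text
shift [-0.1839  0.4598  0.0012] psi 108.38 turn 0.0 F [-0.5  0.6 -1.2] w 21.5 t 6.05
```

jog_arm(
  rows=[
    [[-0.004, 0.01, 0, 0], [-0.008, 0.02, 0, 0], [-0.0112, 0.028, 0, 0], [-0.0112, 0.028, 0, 0], [-0.0112, 0.028, 0, 0], [-0.0112, 0.028, 0, 0], [-0.0112, 0.028, 0, 0], [-0.0112, 0.028, 0, 0], [-0.0112, 0.028, 0, 0], [-0.0112, 0.028, 0, 0], [-0.0112, 0.028, 0, 0], [-0.0112, 0.028, 0, 0], [-0.0112, 0.028, 0, 0], [-0.0112, 0.028, 0, 0], [-0.0112, 0.028, 0, 0], [-0.0112, 0.028, 0, 0], [-0.0112, 0.028, 0, 0], [-0.004, 0.01, 0, 0], [0, 0, 0, 0], [0, 0, 0, 0]],
  ],
)

```text
time_s: 8.55
tcp_pos: [0.6194, 0.2401, 0.2101]
ee_rot: [[-0.949, -0.315, -0.001], [-0.315, 0.949, -0.0], [0.001, -0.0, -1.0]]
wrist_force: [0.3, 0.0, -0.0]
gripper_width: 0.249
gripper_force: 30.0
```

```bash
python3 - <<'E'
from h import *
m=look('wrist','w2.png');go(.62,.2405,.21);print(proj(m,(.62,.2405,.012)),proj(m,(.62,.2405,.005)))
E
```

```text
shift [-0.0006  0.0005  0.0002] psi 108.33 turn 0.0 F [ 0.1 -1.4  0.1] w 21.2 t 8.6
(np.float64(256.6618441231419), np.float64(186.86666176152943)) (np.float64(256.6680136571751), np.float64(185.09342070960525))
```

View pics/w2.png

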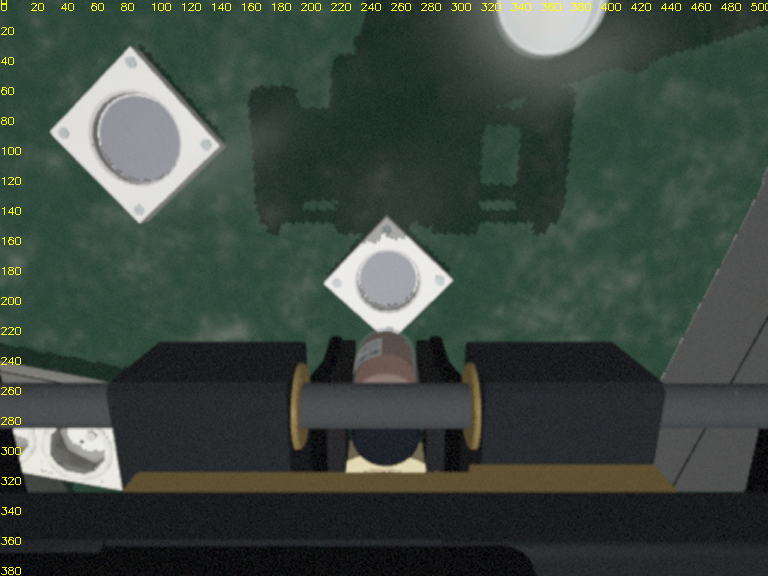

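The small recess centre is at (258,186) against a predicted (256.7,186), so it is within about 1 mm. The vial hangs straight between the fingers. I'll lower it.

jog_arm(
  rows=[
    [[0, 0.001, 0.01, 0], [0, 0, 0.02, 0], [0, 0, 0.02, 0], [0, 0, 0.02, 0], [0, 0, 0.02, 0], [0, 0, 0.015, 0], [0, 0, 0.01, 0], [0, 0, 0.005, 0], [0, 0, 0.003, 0], [0, 0, 0.001, 0], [0, 0, 0, 0], [0, 0, 0, 0]],
  ],
)

```text
time_s: 10.1
tcp_pos: [0.6196, 0.2418, 0.0867]
ee_rot: [[-0.949, -0.315, 0.001], [-0.315, 0.949, 0.0], [-0.001, 0.0, -1.0]]
wrist_force: [-0.8, 0.4, -1.1]
gripper_width: 0.247
gripper_force: 30.0
```

jog_arm(
  rows=[
    [[0, 0, 0.0005, 0], [0, 0, 0.0003, 0], [0, 0, 0, 0]],
  ],
)

```text
time_s: 10.48
tcp_pos: [0.6194, 0.2417, 0.0854]
ee_rot: [[-0.949, -0.315, -0.0], [-0.315, 0.949, -0.0], [0.0, 0.0, -1.0]]
wrist_force: [-0.1, -0.4, -0.6]
gripper_width: 0.245
gripper_force: 30.0
```

jog_arm(
  rows=[
    [[0, 0, 0, 0], [0, 0, 0, 0], [0, 0, 0, 0], [0, 0, 0, 0], [0, 0, 0, 0], [0, 0, 0, 0]],
  ],
  claw=0.7,
)

```text
time_s: 11.22
tcp_pos: [0.6194, 0.2417, 0.0854]
ee_rot: [[-0.949, -0.315, -0.0], [-0.315, 0.949, 0.0], [-0.0, 0.0, -1.0]]
wrist_force: [0.4, 0.2, 0.4]
gripper_width: 0.691
gripper_force: 0.0
```

jog_arm(
  rows=[
    [[0, 0, -0.005, 0], [0, 0, -0.015, 0], [0, 0, -0.025, 0], [0, 0, -0.03, 0], [0, 0, -0.03, 0], [0, 0, -0.02, 0], [0, 0, -0.01, 0], [0, 0, 0, 0]],
  ],
  claw=1,
)

```text
time_s: 12.22
tcp_pos: [0.6195, 0.2418, 0.2215]
ee_rot: [[-0.949, -0.315, 0.001], [-0.315, 0.949, 0.001], [-0.002, 0.001, -1.0]]
wrist_force: [0.2, -1.1, 0.5]
gripper_width: 0.996
gripper_force: 0.0
```

```bash
python3 - <<'E'
from h import *
m=np.load('pics/w2.png.npy',allow_pickle=True).item()
print('hc',onz(m,136.5/1.5,137/1.5,.012))
c=[onz(m,a/1.5,b/1.5,.012)[:2] for a,b in((130,47),(222,147),(139,222),(51,132))];print(np.mean(c,0),[np.linalg.norm(c[i]-c[i-1]).round(4) for i in range(4)])
go(.4369,.0141,.2)
E
```

```text
hc [0.58470928 0.07980224 0.012     ]
[0.58590219 0.07960338] [np.float64(0.0673), np.float64(0.0693), np.float64(0.0683), np.float64(0.0669)]
shift [ 0.2451 -0.1585  0.021 ] psi 108.38 turn 0.0 F [ 0.2 -1.1  0.5] w 86.7 t 12.225
```

jog_arm(
  rows=[
    [[0.01, -0.006, 0, 0], [0.02, -0.013, 0.001, 0], [0.025, -0.016, 0.002, 0], [0.025, -0.016, 0.002, 0], [0.025, -0.016, 0.002, 0], [0.025, -0.016, 0.002, 0], [0.025, -0.016, 0.002, 0], [0.025, -0.016, 0.002, 0], [0.025, -0.016, 0.002, 0], [0.02, -0.013, 0.003, 0], [0.015, -0.01, 0.003, 0], [0.005, -0.005, 0, 0], [0, 0, 0, 0], [0, 0, 0, 0]],
  ],
)

```text
time_s: 13.98
tcp_pos: [0.4377, 0.0139, 0.1996]
ee_rot: [[-0.949, -0.316, 0.001], [-0.316, 0.949, 0.0], [-0.001, -0.0, -1.0]]
wrist_force: [0.8, 0.1, 0.0]
gripper_width: 1.001
gripper_force: 0.0
```

```bash
python3 - <<'E'
from h import *
m=look('wrist','w3.png');go(.4369,.0141,.2);print(proj(m,(.4369,.0141,.036)))
E
```

```text
shift [ 0.0007  0.0004 -0.0005] psi 108.41 turn 0.0 F [ 0.1 -0.1 -0.8] w 86.9 t 14.025
(np.float64(256.8237164125161), np.float64(194.98074094824455))
```

View pics/w3.png

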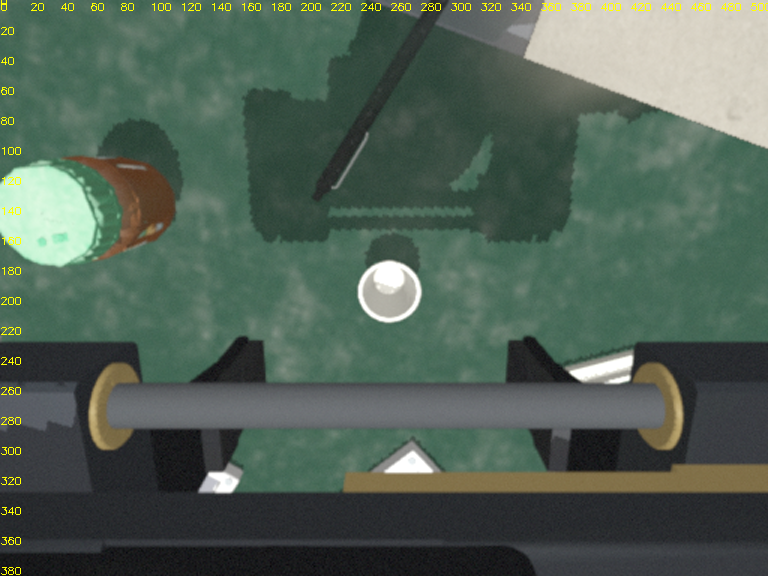

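The crucible's rim centre is at (260,194) against a predicted (257,195), so I add 2 mm along tool y and go down.

jog_arm(
  rows=[
    [[0.001, 0.002, 0.01, 0], [0, 0, 0.02, 0], [0, 0, 0.025, 0], [0, 0, 0.025, 0], [0, 0, 0.02, 0], [0, 0, 0.0125, 0], [0, 0, 0.006, 0], [0, 0, 0, 0], [0, 0, 0, 0]],
  ],
)

```text
time_s: 15.15
tcp_pos: [0.4359, 0.0153, 0.0815]
ee_rot: [[-0.949, -0.315, 0.001], [-0.315, 0.949, 0.0], [-0.001, 0.0, -1.0]]
wrist_force: [-0.4, 0.0, -0.8]
gripper_width: 0.999
gripper_force: 0.0
```

jog_arm(
  rows=[
    [[0, 0, 0, 0], [0, 0, 0, 0], [0, 0, 0, 0], [0, 0, 0, 0], [0, 0, 0, 0], [0, 0, 0, 0], [0, 0, 0, 0], [0, 0, 0, 0]],
  ],
  claw=0,
)

```text
time_s: 16.15
tcp_pos: [0.4355, 0.0151, 0.081]
ee_rot: [[-0.949, -0.315, -0.0], [-0.315, 0.949, -0.0], [0.0, -0.0, -1.0]]
wrist_force: [0.4, -0.1, 0.4]
gripper_width: 0.358
gripper_force: 29.6
```

jog_arm(
  rows=[
    [[0, 0, -0.003, 0], [0, 0, -0.007, 0], [0, 0, -0.015, 0], [0, 0, -0.02, 0], [0, 0, -0.02, 0], [0, 0, -0.02, 0], [0, 0, -0.02, 0], [0, 0, -0.01, 0], [0, 0, -0.005, 0], [0, 0, 0, 0]],
  ],
)

```text
time_s: 17.4
tcp_pos: [0.4353, 0.0151, 0.2008]
ee_rot: [[-0.949, -0.315, -0.0], [-0.315, 0.949, 0.0], [0.0, 0.0, -1.0]]
wrist_force: [-0.5, 0.5, -0.9]
gripper_width: 0.359
gripper_force: 29.7
```

```bash
python3 - <<'E'
from h import *
go(.5855,.079,.2)
look('side','s2.png',(130,100,230,190),3)
E
```

```text
shift [-0.1627  0.0133  0.0008] psi 108.38 turn 0.0 F [-0.5  0.5 -0.9] w 31.2 t 17.4
```

View pics/s2.png

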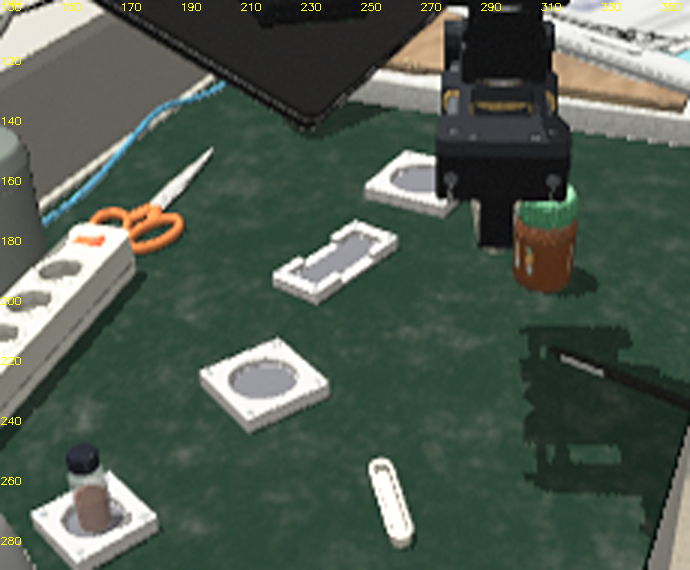

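The vial stands upright in its recess at (160,258). The crucible is held behind the fingers at about (295,182). Next I carry it over its holder.

jog_arm(
  rows=[
    [[-0.005, 0, 0, 0], [-0.01, 0.001, 0, 0], [-0.018, 0.002, 0, 0], [-0.02, 0.002, 0, 0], [-0.02, 0.002, 0, 0], [-0.02, 0.002, 0, 0], [-0.02, 0.002, 0, 0], [-0.02, 0.002, 0, 0], [-0.015, 0.001, 0, 0], [-0.01, 0.001, 0, 0], [-0.005, 0, 0, 0], [0, 0, 0.01, 0], [0, 0, 0.02, 0], [0, 0, 0.02, 0], [0, 0, 0.02, 0], [0, 0, 0.01, 0], [0, 0, 0.006, 0], [0, 0, 0, 0], [0, 0, 0, 0]],
  ],
)

```text
time_s: 19.82
tcp_pos: [0.5858, 0.0809, 0.1156]
ee_rot: [[-0.949, -0.315, 0.001], [-0.315, 0.949, 0.0], [-0.001, -0.0, -1.0]]
wrist_force: [0.7, -0.1, -0.1]
gripper_width: 0.357
gripper_force: 29.7
```

```bash
python3 - <<'E'
from h import *
go(.5855,.079,.086);look('side','s3.png',(160,140,120,120),5)
D=camera_model('side');S=camera_model('scene')
for z in(.005,.012):print(z,proj(D,(.5855,.079,z)),proj(S,(.5855,.079,z)))
c=capture('scene');cv2.imwrite('pics/x.png',c[:,:,::-1])
a=cv2.imread('pics/s3.png');b=cv2.resize(c[120:220,195:275,::-1],None,fx=6,fy=6,interpolation=2)
cv2.imwrite('pics/x3.png',cv2.resize(np.hstack([a,b[:600,:]]),None,fx=.74,fy=.74,interpolation=3) if 1 else a)
E
```

```text
shift [ 0.0009 -0.0017  0.0296] psi 108.39 turn 0.0 F [ 0.7 -0.1 -0.1] w 31.1 t 19.825
0.005 (np.float64(217.79122775249385), np.float64(228.90987351464184)) (np.float64(240.71409876695537), np.float64(187.11123287871888))
0.012 (np.float64(217.5583455741384), np.float64(226.35217380705168)) (np.float64(240.59912606746275), np.float64(185.1455099044498))
```

View pics/x3.png

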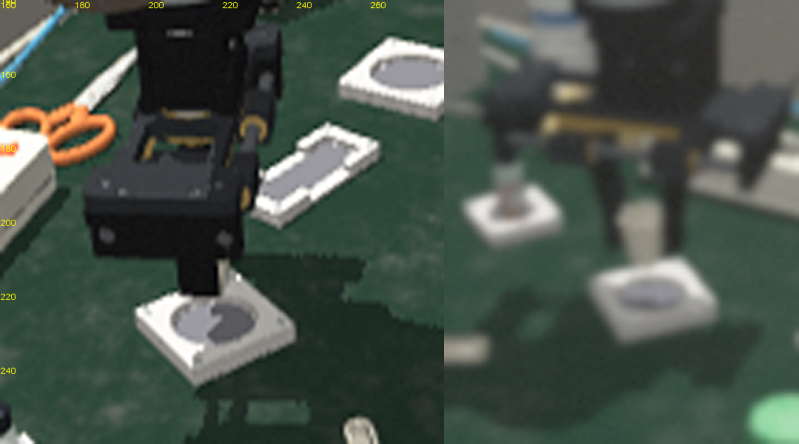

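In the scene crop the crucible hangs upright between the fingers over its holder. I'll lower it.

jog_arm(
  rows=[
    [[0.001, -0.0015, 0.005, 0], [0, 0, 0.008, 0], [0, 0, 0.008, 0], [0, 0, 0.004, 0], [0, 0, 0.002, 0], [0, 0, 0.001, 0], [0, 0, 0, 0], [0, 0, 0, 0]],
  ],
)

```text
time_s: 20.92
tcp_pos: [0.5851, 0.079, 0.0872]
ee_rot: [[-0.949, -0.315, 0.0], [-0.315, 0.949, 0.0], [-0.0, 0.0, -1.0]]
wrist_force: [0.5, 0.1, 0.2]
gripper_width: 0.358
gripper_force: 29.7
```

jog_arm(
  rows=[
    [[0, 0, 0.0008, 0], [0, 0, 0.0005, 0], [0, 0, 0, 0]],
  ],
)

```text
time_s: 21.3
tcp_pos: [0.5851, 0.0791, 0.086]
ee_rot: [[-0.949, -0.316, 0.0], [-0.316, 0.949, 0.0], [-0.0, -0.0, -1.0]]
wrist_force: [-1.3, -0.8, 2.3]
gripper_width: 0.359
gripper_force: 29.5
```

jog_arm(
  rows=[
    [[0, 0, 0, 0], [0, 0, 0, 0], [0, 0, 0, 0], [0, 0, 0, 0], [0, 0, 0, 0]],
  ],
  claw=0.7,
)

```text
time_s: 21.92
tcp_pos: [0.5849, 0.079, 0.0856]
ee_rot: [[-0.949, -0.315, -0.0], [-0.315, 0.949, -0.0], [0.0, 0.0, -1.0]]
wrist_force: [-0.0, 0.0, 0.9]
gripper_width: 0.688
gripper_force: 0.0
```

jog_arm(
  rows=[
    [[0, 0, -0.005, 0], [0, 0, -0.015, 0], [0, 0, -0.025, 0], [0, 0, -0.03, 0], [0, 0, -0.03, 0], [0, 0, -0.02, 0], [0, 0, -0.01, 0], [0, 0, 0, 0]],
  ],
  claw=1,
)

```text
time_s: 22.92
tcp_pos: [0.5851, 0.079, 0.2216]
ee_rot: [[-0.949, -0.315, 0.002], [-0.315, 0.949, 0.001], [-0.002, 0.0, -1.0]]
wrist_force: [-0.7, 0.2, -0.1]
gripper_width: 0.995
gripper_force: 0.0
```

```bash
python3 - <<'E'
from h import *
m=np.load('pics/w1.png.npy',allow_pickle=True).item()
c=[onz(m,a/1.5,b/1.5,.012)[:2] for a,b in((360,187),(487,246),(426,365),(305,313))];print(np.mean(c,0),[np.linalg.norm(c[i]-c[i-1]).round(4) for i in range(4)])
go(.4397,-.1437,.22)
E
```

```text
[ 0.5869656  -0.25101946] [np.float64(0.0821), np.float64(0.0809), np.float64(0.0823), np.float64(0.0814)]
shift [ 0.2082 -0.1656  0.0012] psi 108.38 turn 0.0 F [-0.7  0.2 -0.1] w 86.6 t 22.925
```

jog_arm(
  rows=[
    [[0.008, -0.006, 0, 0], [0.016, -0.013, 0, 0], [0.022, -0.0175, 0, 0], [0.022, -0.0175, 0, 0], [0.022, -0.0175, 0, 0], [0.022, -0.0175, 0, 0], [0.022, -0.0175, 0, 0], [0.022, -0.0175, 0, 0], [0.022, -0.0175, 0, 0], [0.016, -0.013, 0, 0], [0.01, -0.008, 0, 0], [0.004, -0.003, 0, 0], [0, 0, 0, 0], [0, 0, 0, 0]],
  ],
)

```text
time_s: 24.68
tcp_pos: [0.4402, -0.1433, 0.2206]
ee_rot: [[-0.949, -0.316, 0.0], [-0.316, 0.949, -0.0], [-0.0, -0.0, -1.0]]
wrist_force: [0.0, 0.4, -0.3]
gripper_width: 1.002
gripper_force: 0.0
```

```bash
python3 - <<'E'
from h import *
m=look('wrist','w4.png');go(.4397,-.1437,.22)
c=capture('wrist').astype(int);M=((c[:,:,1]>150)&(c[:,:,1]-c[:,:,0]>40)).astype(np.uint8)
n,l,st,ce=cv2.connectedComponentsWithStats(M);i=1+np.argmax(st[1:,4]);print(st[i],ce[i],proj(m,(.4397,-.1437,.08)))
print(onz(m,*ce[i],.08))
E
```

```text
shift [ 0.0006 -0.0003  0.0006] psi 108.42 turn 0.0 F [-0.5  0.7 -0.4] w 86.9 t 24.725
[ 230  173   61   59 1571] [262.15658816 204.68873329] (np.float64(255.94883443122276), np.float64(203.33834230344013))
[ 0.43923552 -0.13895072  0.08      ]
```

View pics/w4.png

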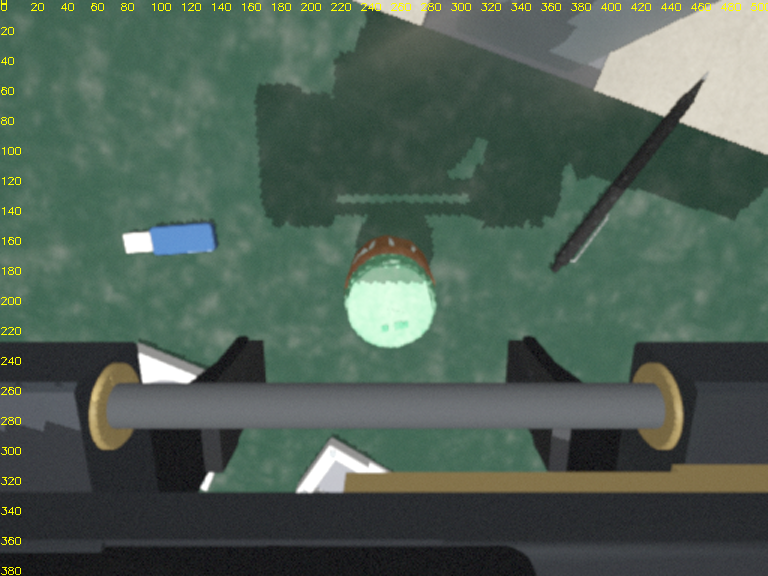

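The cap is centred at (260.5,202), which puts it about 2 mm along +y from the finger midline. I'll go down and grip the jar.

jog_arm(
  rows=[
    [[0.0015, 0.002, 0.01, 0], [0, 0, 0.02, 0], [0, 0, 0.025, 0], [0, 0, 0.025, 0], [0, 0, 0.02, 0], [0, 0, 0.016, 0], [0, 0, 0.008, 0], [0, 0, 0.004, 0], [0, 0, 0, 0], [0, 0, 0, 0]],
  ],
)

```text
time_s: 26.02
tcp_pos: [0.4381, -0.1422, 0.0931]
ee_rot: [[-0.949, -0.315, 0.001], [-0.315, 0.949, -0.0], [-0.001, -0.0, -1.0]]
wrist_force: [-0.0, -0.1, 0.1]
gripper_width: 1.002
gripper_force: 0.0
```

jog_arm(
  rows=[
    [[0, 0, 0, 0], [0, 0, 0, 0], [0, 0, 0, 0], [0, 0, 0, 0], [0, 0, 0, 0], [0, 0, 0, 0], [0, 0, 0, 0]],
  ],
  claw=0,
)

```text
time_s: 26.9
tcp_pos: [0.4377, -0.1422, 0.0927]
ee_rot: [[-0.949, -0.315, -0.0], [-0.315, 0.949, 0.0], [0.0, 0.0, -1.0]]
wrist_force: [-0.3, 1.0, 0.6]
gripper_width: 0.529
gripper_force: 30.0
```

jog_arm(
  rows=[
    [[0, 0, -0.003, 0], [0, 0, -0.007, 0], [0, 0, -0.015, 0], [0, 0, -0.02, 0], [0, 0, -0.02, 0], [0, 0, -0.02, 0], [0, 0, -0.01, 0], [0, 0, -0.005, 0], [0, 0, 0, 0]],
  ],
)

```text
time_s: 28.02
tcp_pos: [0.4375, -0.1422, 0.1925]
ee_rot: [[-0.949, -0.315, -0.0], [-0.315, 0.949, 0.0], [0.0, 0.0, -1.0]]
wrist_force: [-0.3, 0.3, -1.1]
gripper_width: 0.531
gripper_force: 30.0
```

```bash
python3 - <<'E'
from h import *
go(.587,-.253,.19)
E
```

```text
shift [-0.1069 -0.1523  0.0025] psi 108.37 turn 0.0 F [-0.3  0.3 -1.1] w 46.2 t 28.025
```

jog_arm(
  rows=[
    [[-0.003, -0.004, 0, 0], [-0.006, -0.008, 0, 0], [-0.01, -0.0145, 0, 0], [-0.012, -0.017, 0, 0], [-0.012, -0.017, 0, 0], [-0.012, -0.017, 0, 0], [-0.012, -0.017, 0, 0], [-0.012, -0.017, 0, 0], [-0.012, -0.017, 0, 0], [-0.008, -0.012, 0, 0], [-0.005, -0.008, 0, 0], [-0.003, -0.004, 0, 0], [0, 0, 0, 0], [0, 0, 0.01, 0], [0, 0, 0.02, 0], [0, 0, 0.02, 0], [0, 0, 0.01, 0], [0, 0, 0, 0], [0, 0, 0, 0]],
  ],
)

```text
time_s: 30.4
tcp_pos: [0.5878, -0.2533, 0.1334]
ee_rot: [[-0.949, -0.316, 0.001], [-0.316, 0.949, -0.0], [-0.001, -0.001, -1.0]]
wrist_force: [-0.6, 0.6, 0.9]
gripper_width: 0.528
gripper_force: 30.0
```

```bash
python3 - <<'E'
from h import *
go(.587,-.253,.098)
a=capture('scene')[150:260,200:390,::-1];b=capture('side')[110:270,180:350,::-1]
a=cv2.resize(a,(520,301),interpolation=2);b=cv2.resize(b,(320,301),interpolation=2)
cv2.imwrite('pics/x4.png',np.hstack([a,b])[:,:800])
E
```

```text
shift [0.0007 0.0005 0.0354] psi 108.4 turn 0.0 F [-0.6  0.6  0.9] w 46.0 t 30.4
```

View pics/x4.png

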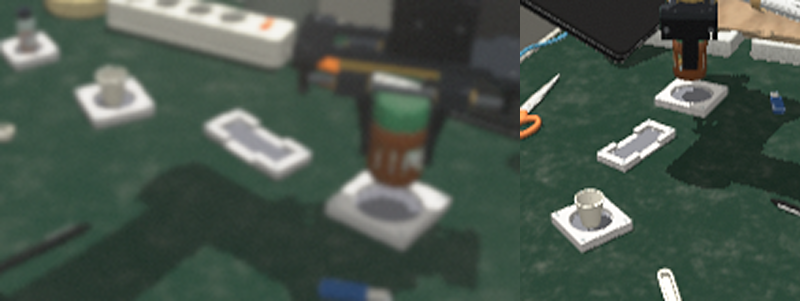

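The crucible stands upright in its recess (590,208 in the side crop), and the jar hangs upright over its holder (398,140 in the scene crop). I'll lower the jar.

jog_arm(
  rows=[
    [[0.0005, 0.0005, 0.006, 0], [0, 0, 0.01, 0], [0, 0, 0.01, 0], [0, 0, 0.005, 0], [0, 0, 0.002, 0], [0, 0, 0.001, 0], [0, 0, 0, 0], [0, 0, 0, 0]],
  ],
)

```text
time_s: 31.5
tcp_pos: [0.5869, -0.2529, 0.099]
ee_rot: [[-0.949, -0.315, 0.001], [-0.315, 0.949, -0.0], [-0.001, -0.0, -1.0]]
wrist_force: [0.1, -0.1, -0.9]
gripper_width: 0.529
gripper_force: 30.0
```

jog_arm(
  rows=[
    [[0, 0, 0.0007, 0], [0, 0, 0.0005, 0], [0, 0, 0, 0]],
  ],
)

```text
time_s: 31.88
tcp_pos: [0.5867, -0.2529, 0.0977]
ee_rot: [[-0.949, -0.315, 0.0], [-0.315, 0.949, -0.0], [-0.0, -0.0, -1.0]]
wrist_force: [-0.8, 0.1, 1.3]
gripper_width: 0.533
gripper_force: 30.0
```

jog_arm(
  rows=[
    [[0, 0, 0, 0], [0, 0, 0, 0], [0, 0, 0, 0], [0, 0, 0, 0], [0, 0, 0, 0]],
  ],
  claw=1,
)

```text
time_s: 32.5
tcp_pos: [0.5867, -0.2529, 0.0974]
ee_rot: [[-0.949, -0.315, 0.0], [-0.315, 0.949, 0.0], [-0.0, -0.0, -1.0]]
wrist_force: [-0.6, 0.7, 1.0]
gripper_width: 0.966
gripper_force: 0.0
```

jog_arm(
  rows=[
    [[0, 0, -0.005, 0], [0, 0, -0.015, 0], [0, 0, -0.025, 0], [0, 0, -0.03, 0], [0, 0, -0.03, 0], [0, 0, -0.02, 0], [0, 0, -0.01, 0], [0, 0, 0, 0]],
  ],
)

```text
time_s: 33.5
tcp_pos: [0.5869, -0.2529, 0.2335]
ee_rot: [[-0.949, -0.315, 0.002], [-0.315, 0.949, -0.0], [-0.002, -0.001, -1.0]]
wrist_force: [0.7, 0.2, -0.0]
gripper_width: 0.997
gripper_force: 0.0
```

```bash
python3 - <<'E'
from h import *
go(.455,.1565,.2,215)
E
```

```text
shift [-0.0039  0.4301  0.0332] psi 108.38 turn 1.281 F [ 0.7  0.2 -0. ] w 86.8 t 33.5
```

jog_arm(
  rows=[
    [[0, 0.01, 0, 0], [0, 0.02, 0, 0], [0, 0.026, 0.0022, 0], [0, 0.026, 0.0022, 0], [0, 0.026, 0.0022, 0], [0, 0.026, 0.0022, 0], [0, 0.026, 0.0022, 0], [0, 0.026, 0.0022, 0], [0, 0.026, 0.0022, 0], [0, 0.026, 0.0022, 0], [0, 0.026, 0.0022, 0], [0, 0.026, 0.0022, 0], [0, 0.026, 0.0022, 0], [0, 0.026, 0.0022, 0], [0, 0.026, 0.0022, 0], [0, 0.026, 0.0022, 0], [0, 0.026, 0.0022, 0], [-0.004, 0.01, 0, 0], [0, 0, 0, 0], [0, 0, 0, 0]],
  ],
)

```text
time_s: 36.0
tcp_pos: [0.4548, 0.156, 0.1993]
ee_rot: [[-0.949, -0.315, -0.0], [-0.315, 0.949, -0.0], [0.0, -0.0, -1.0]]
wrist_force: [-0.7, -0.3, -1.6]
gripper_width: 1.0
gripper_force: 0.0
```

jog_arm(
  rows=[
    [[0, 0, 0, -0.08], [0, 0, 0, -0.15], [0, 0, 0, -0.15], [0, 0, 0, -0.15], [0, 0, 0, -0.15], [0, 0, 0, -0.15], [0, 0, 0, -0.15], [0, 0, 0, -0.15], [0, 0, 0, -0.15], [0, 0, 0, -0.15], [0, 0, 0, -0.15], [0, 0, 0, -0.15], [0, 0, 0, -0.08], [0, 0, 0, -0.05], [0, 0, 0, 0], [0, 0, 0, 0]],
  ],
)

```text
time_s: 38.0
tcp_pos: [0.455, 0.156, 0.1994]
ee_rot: [[0.572, -0.821, -0.0], [-0.821, -0.572, -0.0], [-0.0, 0.0, -1.0]]
wrist_force: [-0.5, -0.4, 0.2]
gripper_width: 1.001
gripper_force: 0.0
```

```bash
python3 - <<'E'
from h import *
m=look('wrist','w5.png');go(.455,.1565,.2,215);print(proj(m,(.455,.1565,.01)))
E
```

```text
shift [-0.0003 -0.0003 -0.0006] psi -145.12 turn -0.002 F [-0.   0.  -0.2] w 87.4 t 38.05
(np.float64(257.26062135770934), np.float64(189.0775537121325))
```

View pics/w5.png

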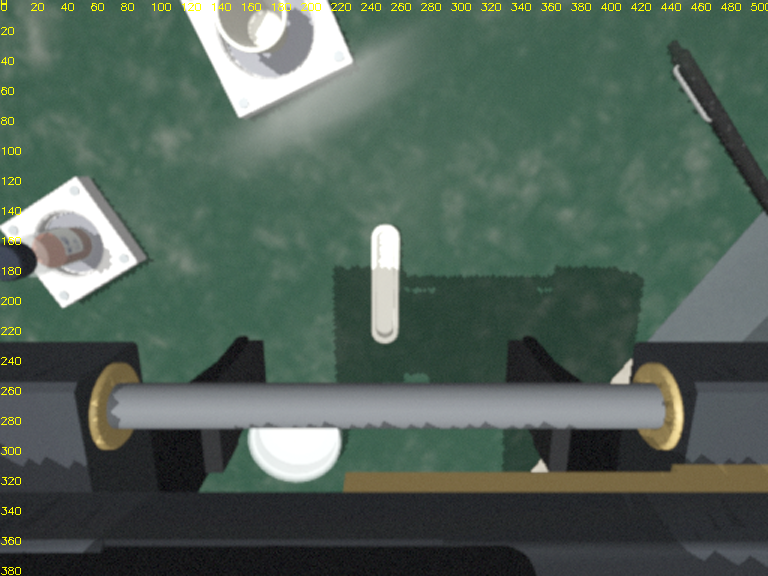

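The boat is centred at (257,189) and lies exactly across the fingers, matching the prediction of (257.3,189.1). The petri dish at (197,287) is clear of the fingers. I'll go down to 3.5 mm above the bench.

jog_arm(
  rows=[
    [[0, 0, 0.01, 0], [0, 0, 0.02, 0], [0, 0, 0.025, 0], [0, 0, 0.025, 0], [0, 0, 0.02, 0], [0, 0, 0.015, 0], [0, 0, 0.008, 0], [0, 0, 0.003, 0], [0, 0, 0, 0], [0, 0, 0, 0]],
  ],
)

```text
time_s: 39.3
tcp_pos: [0.4552, 0.1566, 0.074]
ee_rot: [[0.573, -0.82, 0.001], [-0.82, -0.573, 0.001], [-0.0, -0.001, -1.0]]
wrist_force: [-0.7, -0.5, 0.2]
gripper_width: 0.998
gripper_force: 0.0
```

jog_arm(
  rows=[
    [[0, 0, 0, 0], [0, 0, 0, 0], [0, 0, 0, 0], [0, 0, 0, 0], [0, 0, 0, 0], [0, 0, 0, 0], [0, 0, 0, 0], [0, 0, 0, 0], [0, 0, 0, 0]],
  ],
  claw=0,
)

```text
time_s: 40.42
tcp_pos: [0.4549, 0.1564, 0.0734]
ee_rot: [[0.573, -0.82, -0.0], [-0.82, -0.573, -0.0], [0.0, 0.0, -1.0]]
wrist_force: [-0.7, -0.1, 0.7]
gripper_width: 0.18
gripper_force: 30.0
```

jog_arm(
  rows=[
    [[0, 0, -0.003, 0], [0, 0, -0.007, 0], [0, 0, -0.015, 0], [0, 0, -0.02, 0], [0, 0, -0.025, 0], [0, 0, -0.025, 0], [0, 0, -0.02, 0], [0, 0, -0.01, 0], [0, 0, 0, 0], [0, 0, 0, 0.05], [0, 0, 0, 0.1], [0, 0, 0, 0.12], [0, 0, 0, 0.12], [0, 0, 0, 0.12], [0, 0, 0, 0.12], [0, 0, 0, 0.1], [0, 0, 0, 0.08], [0, 0, 0, 0.06], [0, 0, 0, 0], [0, 0, 0, 0]],
  ],
)

```text
time_s: 42.92
tcp_pos: [0.4547, 0.1563, 0.1979]
ee_rot: [[-0.256, -0.967, -0.001], [-0.967, 0.256, -0.001], [0.001, 0.001, -1.0]]
wrist_force: [0.3, 0.5, -0.7]
gripper_width: 0.174
gripper_force: 30.0
```

```bash
python3 - <<'E'
from h import *
go(.606,-.0975,.2,165)
E
```

```text
shift [ 0.2065 -0.2113 -0.0021] psi 165.15 turn 0.003 F [ 0.3  0.5 -0.7] w 15.1 t 42.925
```

jog_arm(
  rows=[
    [[0.005, -0.005, 0, 0], [0.01, -0.01, 0, 0], [0.016, -0.0165, 0, 0], [0.02, -0.0205, 0, 0], [0.02, -0.0205, 0, 0], [0.02, -0.0205, 0, 0], [0.02, -0.0205, 0, 0], [0.02, -0.0205, 0, 0], [0.02, -0.0205, 0, 0], [0.02, -0.0205, 0, 0], [0.016, -0.0165, 0, 0], [0.012, -0.012, 0, 0], [0.005, -0.005, 0, 0], [0.0025, -0.003, 0, 0], [0, 0, 0, 0], [0, 0, 0, 0]],
  ],
)

```text
time_s: 44.92
tcp_pos: [0.606, -0.097, 0.1986]
ee_rot: [[-0.256, -0.967, 0.0], [-0.967, 0.256, 0.0], [-0.0, 0.0, -1.0]]
wrist_force: [-0.3, 0.0, -0.1]
gripper_width: 0.172
gripper_force: 30.0
```

```bash
python3 - <<'E'
from h import *
m=look('wrist','w6.png');go(.606,-.0975,.2,165)
for q in((.606,-.0975,.012),):print(proj(m,q))
for sx,sy in((1,1),(1,-1),(-1,-1),(-1,1)):
    a=np.radians(-15);p=np.array([.606,-.0975])+sx*.024*np.array([np.cos(a),np.sin(a)])+sy*.055*np.array([-np.sin(a),np.cos(a)]);print(np.round(np.array(proj(m,(*p,.012)))*1.5))
E
```

```text
shift [ 0.0006 -0.0001 -0.0014] psi 165.15 turn 0.003 F [-0.2 -0.1 -0.3] w 15.3 t 44.975
(np.float64(257.01592830881293), np.float64(188.33337119637068))
[347. 368.]
[343. 187.]
[429. 187.]
[424. 369.]
```

View pics/w6.png

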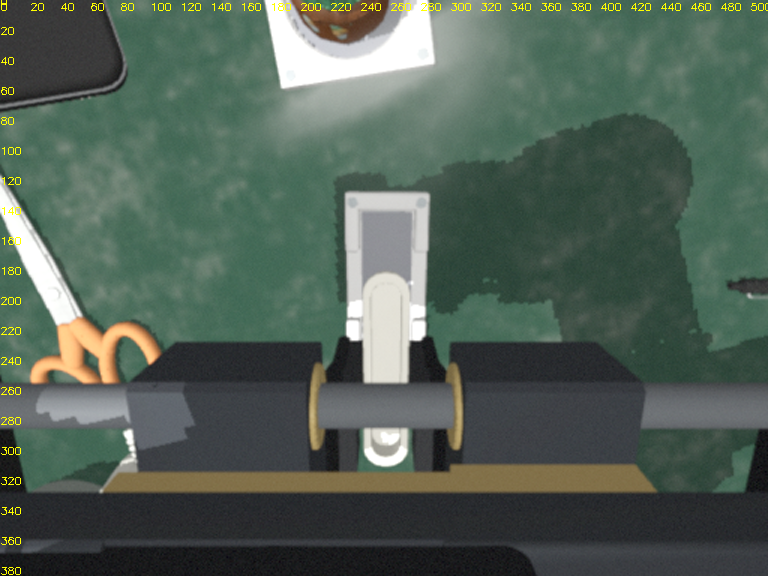

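The boat is held straight at (386,370). The holder's far corners are at (346,193) and (429,193), about 3.5 mm towards −x of the prediction. I'll shift −3 mm in x and lower.

jog_arm(
  rows=[
    [[-0.003, 0.0005, 0.01, 0], [0, 0, 0.02, 0], [0, 0, 0.025, 0], [0, 0, 0.025, 0], [0, 0, 0.018, 0], [0, 0, 0.01, 0], [0, 0, 0.006, 0], [0, 0, 0.003, 0], [0, 0, 0.001, 0], [0, 0, 0, 0], [0, 0, 0, 0]],
  ],
)

```text
time_s: 46.35
tcp_pos: [0.6067, -0.0945, 0.0809]
ee_rot: [[-0.257, -0.966, 0.001], [-0.966, 0.257, 0.0], [-0.0, -0.001, -1.0]]
wrist_force: [-0.2, 0.7, 0.4]
gripper_width: 0.177
gripper_force: 30.0
```

jog_arm(
  rows=[
    [[0, 0, 0.0007, 0], [0, 0, 0, 0], [0, 0, 0, 0]],
  ],
)

```text
time_s: 46.72
tcp_pos: [0.6065, -0.0945, 0.0798]
ee_rot: [[-0.257, -0.966, 0.0], [-0.966, 0.257, -0.0], [0.0, -0.0, -1.0]]
wrist_force: [-0.3, -0.0, 0.1]
gripper_width: 0.175
gripper_force: 30.0
```

jog_arm(
  rows=[
    [[0, 0, 0.0008, 0], [0, 0, 0, 0], [0, 0, 0, 0]],
  ],
)

```text
time_s: 47.1
tcp_pos: [0.6065, -0.0945, 0.0789]
ee_rot: [[-0.257, -0.966, -0.0], [-0.966, 0.257, 0.0], [0.0, 0.0, -1.0]]
wrist_force: [0.4, -0.3, -0.4]
gripper_width: 0.177
gripper_force: 30.0
```

jog_arm(
  rows=[
    [[0, 0, 0.0006, 0], [0, 0, 0, 0], [0, 0, 0, 0]],
  ],
)

```text
time_s: 47.48
tcp_pos: [0.6065, -0.0945, 0.0785]
ee_rot: [[-0.257, -0.966, 0.0], [-0.966, 0.257, -0.0], [-0.0, -0.0, -1.0]]
wrist_force: [0.0, -0.7, 0.4]
gripper_width: 0.175
gripper_force: 30.0
```

jog_arm(
  rows=[
    [[0, 0, 0.0003, 0], [0, 0, 0, 0], [0, 0, 0, 0]],
  ],
)

```text
time_s: 47.85
tcp_pos: [0.6066, -0.0945, 0.0785]
ee_rot: [[-0.257, -0.966, 0.0], [-0.966, 0.257, -0.0], [-0.0, -0.0, -1.0]]
wrist_force: [-1.9, 1.4, 5.3]
gripper_width: 0.174
gripper_force: 30.0
```

jog_arm(
  rows=[
    [[0, 0, 0, 0], [0, 0, 0, 0], [0, 0, 0, 0], [0, 0, 0, 0], [0, 0, 0, 0]],
  ],
  claw=0.6,
)

```text
time_s: 48.48
tcp_pos: [0.6065, -0.0945, 0.0779]
ee_rot: [[-0.257, -0.966, -0.0], [-0.966, 0.257, 0.0], [-0.0, 0.0, -1.0]]
wrist_force: [0.5, 0.4, -0.3]
gripper_width: 0.582
gripper_force: 0.0
```

jog_arm(
  rows=[
    [[0, 0, -0.005, 0], [0, 0, -0.015, 0], [0, 0, -0.025, 0], [0, 0, -0.03, 0], [0, 0, -0.03, 0], [0, 0, -0.03, 0], [0, 0, -0.03, 0], [0, 0, -0.02, 0], [0, 0, -0.01, 0], [0, 0, 0, 0], [0, 0, 0, 0]],
  ],
)

```text
time_s: 49.85
tcp_pos: [0.606, -0.0944, 0.2721]
ee_rot: [[-0.257, -0.966, -0.002], [-0.966, 0.257, 0.0], [0.0, 0.002, -1.0]]
wrist_force: [0.2, -0.0, -0.7]
gripper_width: 0.601
gripper_force: 0.0
```

```bash
python3 - <<'E'
from h import *
go(.6,-.1,.27)
a=capture('scene')[140:260,170:390,::-1];b=capture('side')[120:290,130:330,::-1];w=capture('wrist')[60:260,150:350,::-1]
f=lambda q,W,H:cv2.resize(q,(W,H),interpolation=2)
cv2.imwrite('pics/end.png',np.vstack([f(a,550,300),np.hstack([f(b,300,255),f(w,250,255)])]))
E
```

```text
shift [0.0069 0.0044 0.0021] psi 165.09 turn 0.0 F [ 0.2 -0.  -0.7] w 52.3 t 49.85
```

View pics/end.png

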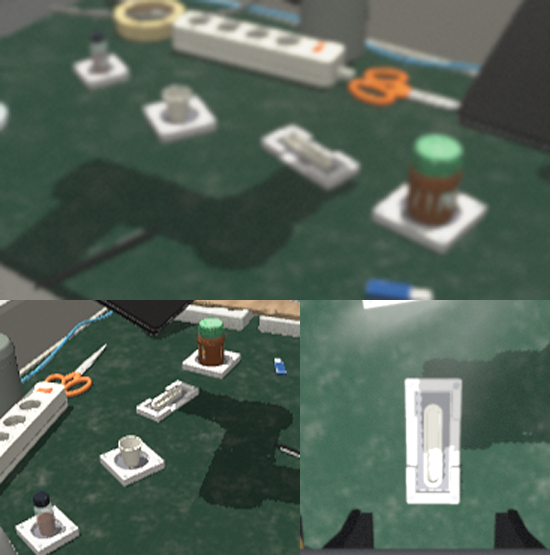

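All four objects stand upright in their own recesses: vial (42,515), crucible (130,450), jar (210,345), boat flat and lengthwise at (433,445). The petri dish and USB stick have not been touched, so I hand the job in.

```bash
python3 -c "
from station import finish_job;print(finish_job())"
```

```text
the job is handed in; nothing more can be done
None
```

The vial, crucible, jar and boat each stand upright and released in their own holders, the petri dish and USB stick were not touched, and I handed the job in at about 50 s of robot time.

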